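Set up the boil test of a tin-can candle

ROBOT

A 6-joint arm with a two-finger parallel gripper is mounted at the origin on the work surface. World frame = base frame: x ahead of the robot, y to its left, z up, the work surface at z = 0. Lengths are in m, angles in rad, forces in N, time in s.
With the tool pointing down it reaches from about 0.3 to 0.775 m from the base axis. Payload 14.6 kg.
Tool frame: the origin (TCP) lies at the centre of the arm's flange, where the gripper is bolted on; the fingertips stand 199 mm ahead of it and the grasp point (between the pads) lies 180 mm ahead of it; z points along the fingers, y is the line along which they close (so a half turn about z gives the same grasp; the last joint's range is limited). The gripper opens to 94 mm and grips with 3 to 60 N. Pads are 16 mm wide; open, the fingers measure 119 mm over their backs; the gripper's body (75 mm by 177 mm) begins 78 mm behind the grasp point.
Start: joints at [-1.337, 0.3, 1.521, -0, 1.321, -0.067], TCP at [0.163, -0.525, 0.405] pointing down, gripper open.
Joint ranges: [-3.03, 3.03], [-0.79, 2.21], [0.23, 2.52], [-1.04, 4.18], [0, 3.07], [-2.55, 2.55]. Speed limits (rad/s): [2.22, 2.22, 2.57, 3.14, 3.14, 3.14].

INTERFACE

Orientations are given as [roll, pitch, yaw] about the fixed x, y, z axes, in that order (R = Rz(yaw) Ry(pitch) Rx(roll)).
In Python, from station import ctrl gives the robot as it stands. The module is installed in compiled form; this text tells all that it offers.
- The arm moves only by the tool servo_tool, never from a script. Its argument "motion" is a list of rows, each a list of 5 numbers: the closure, from 0 (fully open) to 1 (shut), then the shift along the world's x, y, z in cm, then the turn about the world's z in degrees. A call has 1 to 20 rows; each row is the pose to reach, as a shift and turn from the pose commanded when the call began; what a row does not reach only later rows make up. A row lasts 1/8 s, in which the tool goes at most 62.5 mm and 10.7 degrees, less where a joint would pass 70% of its speed; a pose out of reach is approached as far as the arm can. A call with a gripper value outside its range is refused whole. The fingers move at their own pace and stop on an object; "squeeze" is the grip in N (left out, the last holds). Time passes only in rows, so rows that repeat a pose let the fingers close. It gives the time, the measured TCP pose, the force, the opening and the grip force at its end, in the units of the state.
- ctrl.get_obs(): the state, without advancing time (a new reading comes with each control period).
- ctrl.camera(name): name is "side" or "top" or "wrist"; returns a dict with "image" (384x512x3 uint8, red, green, blue), "fx", "fy", "cx", "cy" (pixels), "camera_from_world" (4x4, takes a point from world to camera coordinates); the wrist camera has in their place "hand_eye" (4x4, takes a point from camera to tool coordinates, whose origin is the TCP and whose axes are the flange's). Camera axes: x right, y up, looking along -z (the intrinsics and any distortion apply to the point x, -y, -z); pixel columns grow to the right and rows downward; lengths in m; the calibration is good to about 2 mm. A picture is of the moment at which its call begins: read the wrist's pose just before it. There is no depth.
- ctrl.hand_in(): hands the job in; it is judged then, once.
The state is a dict: "time_s": time; "qpos": joint angles; "joint_vel": joint speeds; "tau": joint torques, N m; "ee_pos": TCP position; "eef_rot": TCP orientation; "force": force on the tool from outside, world axes, zero at the start; "moment": the same for the moment, N m; "grip_width": finger opening in m; "grip_force": force on a finger pad.
Only numpy, scipy, OpenCV 4.12 (cv2) and the standard library are available. Lean on these libraries where they do the work, as an engineer would, in place of code of your own. Each camera call takes 0.05 s, during which the arm holds its last target. There are 200 camera calls.

TASK

Set up the boil test on the round fireproof disc, building it up from the bottom: first put the small low candle tin in the middle of the disc, then the pot stand over it with all four feet on the disc, then the steel mug upright on the middle of the stand, and last the lid, properly seated on the mug. Leave the tall candle and the wide candle where they are.

Things in the scene. Friction and masses are not known exactly. Their poses are not given: they have to be found in the camera images.
- disc: Round terracotta fireproof disc, 180 mm across and 10 mm thick, lying flat on the table and fixed there. Origin: centre of its underside (on the table); z up, so its top face is at z = +10 mm.
- candle: The candle to test: ribbed steel food tin filled with wax, 65 mm across, 52 mm high, the low narrow one of the three wax-filled tins lying about the worktop, with a cardboard wick tab standing 8 mm above the rim (60 mm in all). Loose, about 200 g. Origin: centre of its underside; z up. Grip across its diameter.
- stand: Dark steel pot stand, 100 mm high, 250 g, loose. Two flat rails along x (110 long, 6 thick, 10 tall, tops at z = 100 mm, centre lines at y = +-22, 50 mm over their outer faces), cross bars at x = +-48, four 8 mm round legs splaying from the rail ends to feet at x = +-52, y = +-46. Open 90 mm high beneath. Origin: ground level, centre of the feet; z up. Grip across both rails at mid-length.
- mug: Open steel mug, 64 mm outside diameter, 72 mm high, wall 3 mm (58 mm inside), with a wire handle on its +y side that reaches 60 mm from the axis, between 12 and 62 mm height. Loose, about 140 g. Origin: centre of its underside; z up. It can be taken across its diameter along its x axis, clear of the handle.
- lid: Lid of the mug, 70 g, loose, knob up: steel flange 72 mm across (z = 6 to 10 mm), under it a tapered plug 6 mm deep (48 mm across at the flange, 34 at its underside) that enters the mug, on top an upright round wooden knob 21 mm across from z = 12 to 34. Origin: centre of the plug's underside; z up. Seated, its origin is 66 mm above the mug's underside.
- tall_candle: Another candle, to be left alone: same look, 65 mm in diameter but 105 mm high (113 mm with its wick). Loose. Origin: centre of its underside; z up.
- wide_candle: Another candle, to be left alone: same look, but 83 mm in diameter and 40 mm high (48 mm with its wick). Loose. Origin: centre of its underside; z up.
Things that resemble listed ones, but are neither listed nor needed, are in the scene too. Leave any blue look-alike of the lid alone. What is shaped like the candle but pink is not meant.

How it is judged:
By the outcome, as a careful person would: the job done as asked, in the order asked, and still so for the second after the job is handed in, with the robot touching nothing.
It also fails if it takes over 128 s, if anything falls off the work surface, if the arm or the gripper's body presses on something with over 40 N, if the wrist force passes 120 N, or if a joint passes its speed limit or range.

## Working session

There is one attempt and no reset: what is moved stays moved. The work goes in short steps, Python scripts to look and compute and a tool call to move; the robot and the scene stay as the last step left them, time stands still between calls to the robot, and variables do not carry over. Pictures are saved under pics/ and viewed, at most 14 in all, crops included, and the job is handed in when it is done.

Besides the shell and the picture viewer there is one more tool, called after "Emit:" as a command line: name --pt "numbers of a row" for each row, then --argument value for the rest. servo_tool: Moves the arm, as the interface text tells. Its arguments: {"type":"object","properties":{"motion":{"type":"array","items":{"type":"array","items":{"type":"number"}}},"squeeze":{"type":"number"}},"required":["motion"]}

```bash
mkdir -p pics; cat > h.py <<'E'
import numpy as np, cv2, json
from station import ctrl
def cam(n):
    o=ctrl.get_obs(); c=ctrl.camera(n); c['obs']=o; return c
def save(c,f): cv2.imwrite(f,c['image'][:,:,::-1])
E
python3 - <<'E'
from h import *
for n in ('top','side'):
    c=cam(n); save(c,f'pics/{n}0.png'); print(n,{k:np.round(v,4).tolist() for k,v in c.items() if k not in('image','obs')})
print({k:np.round(v,3).tolist() for k,v in ctrl.get_obs().items()})
c=cam('wrist');print({k:np.round(v,4).tolist() for k,v in c.items() if k not in('image','obs')})
E
```

```text
top {'fx': 414.4533, 'fy': 414.4533, 'cx': 250.1951, 'cy': 190.5751, 'camera_from_world': [[-0.0006, -1.0, -0.0069, -0.009], [0.9823, -0.0019, 0.1875, -0.5346], [-0.1875, -0.0067, 0.9822, -1.0373], [0.0, 0.0, 0.0, 1.0]]}
side {'fx': 348.5255, 'fy': 348.5255, 'cx': 255.8669, 'cy': 191.2539, 'camera_from_world': [[0.9996, -0.0293, 0.0032, -0.5117], [0.0208, 0.7765, 0.6298, -0.0388], [-0.0209, -0.6295, 0.7768, -0.8649], [0.0, 0.0, 0.0, 1.0]]}
{'time_s': 0.1, 'qpos': [-1.337, 0.3, 1.522, -0.0, 1.321, -0.067], 'joint_vel': [-0.002, -0.002, -0.002, 0.001, -0.0, -0.0], 'tau': [0.0, -53.265, -35.329, 0.071, 0.023, -0.0], 'ee_pos': [0.163, -0.525, 0.404], 'eef_rot': [-3.141, -0.0, 0.301], 'force': [0.098, -0.003, 0.596], 'moment': [0.013, 0.041, 0.009], 'grip_force': 0.0, 'grip_width': 0.094}
{'fx': 284.7771, 'fy': 284.7771, 'cx': 253.8152, 'cy': 187.161, 'hand_eye': [[-0.0001, 0.9691, 0.2468, 0.0725], [1.0, 0.0002, -0.0002, 0.0009], [-0.0002, 0.2468, -0.9691, 0.02], [0.0, 0.0, 0.0, 1.0]]}
```

View pics/top0.png

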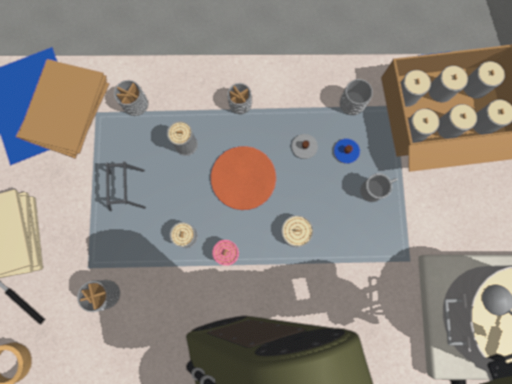

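View pics/side0.png

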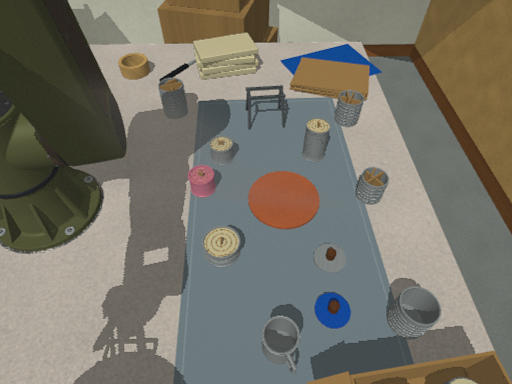

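The top view shows the disc at (243,178), the stand at (120,186), the grey lid at (305,146), the blue lid at (346,151) and the mug at (378,187). 

There are four wax tins on the mat:
- (181,235) is narrow and low.
- (179,133) is narrow and tall.
- (297,231) is wide.
- (225,252) is pink.

The tin at (181,235), seen at (222,150) in the side view, fits the description because it is narrow, low and cream. I'll confirm it with an enlarged crop and measure it.

```bash
cat >> h.py <<'E'
def ray(c,u,v):
    if 'camera_from_world' in c: T=np.linalg.inv(c['camera_from_world'])
    else:
        from scipy.spatial.transform import Rotation as R
        W=np.eye(4); W[:3,:3]=R.from_euler('xyz',c['obs']['eef_rot']).as_matrix(); W[:3,3]=c['obs']['ee_pos']; T=W@c['hand_eye']
    d=T[:3,:3]@np.array([(u-c['cx'])/c['fx'],-(v-c['cy'])/c['fy'],-1]); return T[:3,3],d
def onz(c,u,v,z):
    o,d=ray(c,u,v); return o+d*(z-o[2])/d[2]
def proj(c,p):
    M=np.array(c['camera_from_world']); q=M[:3,:3]@p+M[:3,3]; return c['cx']+c['fx']*q[0]/-q[2], c['cy']-c['fy']*q[1]/-q[2]
def blobs(c,lo,hi,amin=30):
    m=cv2.inRange(cv2.cvtColor(c['image'],cv2.COLOR_RGB2HSV),np.array(lo),np.array(hi))
    out=[]
    for k in cv2.findContours(m,cv2.RETR_EXTERNAL,cv2.CHAIN_APPROX_NONE)[0]:
        if cv2.contourArea(k)>amin:
            h=cv2.convexHull(k); out.append((cv2.fitEllipse(h) if len(h)>4 else cv2.minAreaRect(h),cv2.contourArea(k)))
    return out
E
python3 - <<'E'
from h import *
cs={n:cam(n) for n in('top','side')}
for n,c in cs.items():
    print(n)
    for nm,lo,hi,z in (('disc',(3,150,120),(14,255,255),.01),('wax',(15,40,150),(32,180,255),.052)):
        for (e,a) in blobs(c,lo,hi):
            if a<6000: print(nm,np.round(e[0],1),np.round(e[1],1),a,np.round(onz(c,*e[0],z),3))
t=cs['top']['image'];s=cs['side']['image']
a=cv2.resize(t[100:280,85:205],None,fx=3.3,fy=3.3,interpolation=cv2.INTER_CUBIC)
b=cv2.resize(s[75:255,180:300],None,fx=3.3,fy=3.3,interpolation=cv2.INTER_CUBIC)
cv2.imwrite('pics/crop1.png',np.hstack([a,b])[:,:,::-1])
E
```

```text
top
disc [242.8 177.7] [61.4 62.7] 2956.5 [0.578 0.011 0.01 ]
wax [  3.3 364.3] [38.5 54.6] 354.0 [0.105 0.592 0.052]
wax [505.7 334.7] [24.2 43.7] 496.5 [ 0.174 -0.635  0.052]
wax [493.6 312.5] [41.  85.7] 998.0 [ 0.226 -0.611  0.052]
wax [182.1 234.1] [21.7 22.7] 366.0 [0.421 0.166 0.052]
wax [297.  230.6] [28.3 29.3] 621.0 [ 0.429 -0.13   0.052]
wax [ 14.3 234.9] [64.9 92.7] 3109.0 [0.419 0.599 0.052]
wax [179.3 132.6] [21.1 22.4] 349.0 [0.694 0.181 0.052]
wax [500.7 111.6] [23.7 26.8] 447.0 [ 0.751 -0.688  0.052]
wax [440.7 132.7] [ 78.5 158.9] 4296.5 [ 0.691 -0.521  0.052]
wax [421.9  80. ] [24.3 37.6] 483.5 [ 0.843 -0.483  0.052]
wax [454.3  76.9] [23.4 26.1] 446.0 [ 0.852 -0.572  0.052]
wax [491.1  72.9] [22.5 26.2] 436.5 [ 0.864 -0.675  0.052]
wax [ 63.2 107.9] [ 94.2 105.3] 5316.5 [0.765 0.501 0.052]
wax [391.5  56.9] [7.  8.6] 33.5 [ 0.913 -0.404  0.052]
wax [476.6  49. ] [ 2.3 71. ] 54.5 [ 0.935 -0.642  0.052]
side
disc [283.5 199.6] [56.7 70. ] 2585.5 [ 0.581 -0.001  0.01 ]
wax [479.5 415. ] [43.8 86.2] 68.0 [ 0.85  -0.468  0.052]
wax [220.9 241.8] [28.6 34.6] 739.0 [ 0.433 -0.143  0.052]
wax [220.7 143.5] [13.3 20.6] 189.0 [0.422 0.161 0.052]
wax [317.8 125.4] [13.2 21.8] 206.5 [0.693 0.229 0.052]
wax [130.9  60.9] [16.5 32.7] 343.0 [0.102 0.579 0.052]
wax [224.1  56.1] [51.9 71.6] 1802.5 [0.419 0.602 0.052]
```

View pics/crop1.png

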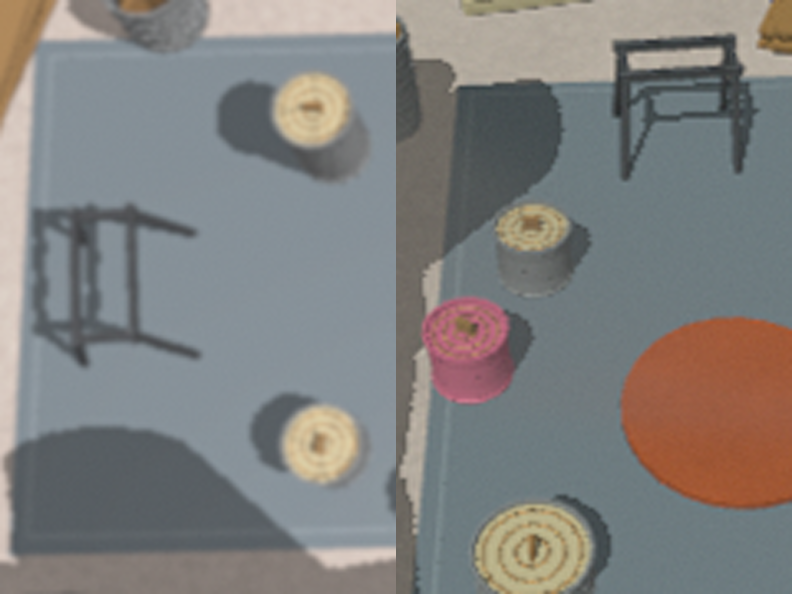

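The crop confirms it: the cream tin at lower right of the left panel (source pixel (181,235)) is narrow and low. It triangulates to about (0.421, 0.163) at z 0.052. The stand also looks upright. I'll move above the candle and take a wrist view.

Emit:
servo_tool --pt "0 29 22 0 20" --pt "0 29 22 0 40" --pt "0 29 22 0 60" --pt "0 29 22 0 72.8" --pt "0 29 22 0 72.8" --pt "0 29 22 0 72.8" --pt "0 26 68 0 72.8" --pt "0 26 68 0 72.8" --pt "0 26 68 0 72.8" --pt "0 26 68 0 72.8" --pt "0 26 68 0 72.8" --pt "0 26 68 0 72.8" --pt "0 26 68 0 72.8" --pt "0 26 68 0 72.8" --pt "0 26 68 0 72.8" --pt "0 26 68 0 72.8" --pt "0 26 68 0 72.8" --pt "0 26 68 0 72.8"

```text
time_s: 2.5
ee_pos: [0.4231, 0.154, 0.4047]
eef_rot: [3.142, 0.0, 1.57]
force: [-0.0, 0.1, -0.0]
grip_width: 0.0939
grip_force: 0.0
```

```bash
python3 - <<'E'
from h import *
c=cam('wrist'); save(c,'pics/w1.png')
print(c['obs']['ee_pos'],c['obs']['eef_rot'],c['obs']['time_s'])
for e,a in blobs(c,(15,40,150),(32,180,255),200): print('wax',np.round(e[0],1),np.round(e[1],1),np.round(onz(c,*e[0],.052),4))
for n in('top','side'):
    c=cam(n)
    for lo,hi in (((0,90,60),(18,255,255)),):
        for e,a in blobs(c,lo,hi,2000):
            if a<6000: print(n,np.round(e[0],1),np.round(e[1],1),np.round(onz(c,*e[0],.01),4))
E
```

```text
[0.42309185 0.15402261 0.40467155] [3.14153807e+00 4.45613749e-06 1.57019104e+00] 2.5
wax [253.  165.4] [37.4 37.8] [0.4234 0.1667 0.052 ]
top [242.9 177.7] [63.2 65. ] [0.5784 0.0107 0.01  ]
top [ 62.5 108.3] [ 95.3 105.1] [0.7811 0.5238 0.01  ]
side [502.2 321.6] [60.2 61.6] [ 0.9843 -0.3125  0.01  ]
side [283.3 199.7] [57.7 71. ] [ 0.5803 -0.0007  0.01  ]
side [330.7  78.1] [ 40.1 101.3] [0.7857 0.5239 0.01  ]
side [435.4 122.1] [ 53.  281.9] [1.0653 0.2836 0.01  ]
```

View pics/w1.png

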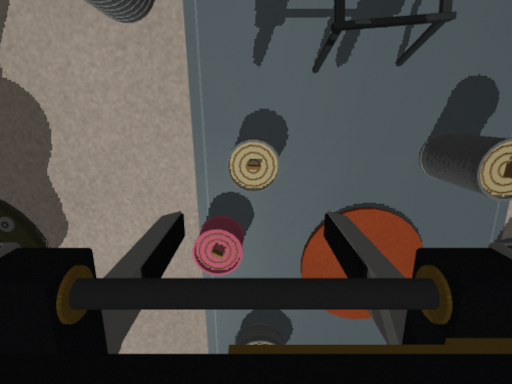

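The wrist view shows the cream candle at (254,165), which puts it at about (0.423, 0.166). Pink is at (218,248), the disc is at right and the stand is at top right, upright. Next I grasp the candle across x.

Emit:
servo_tool --pt "0 0 1.1 -3 0" --pt "0 0 1.1 -8 0" --pt "0 0 1.1 -13 0" --pt "0 0 1.1 -17 0" --pt "0 0 1.1 -19 0" --pt "0 0 1.1 -19 0" --pt "0 0 1.1 -19 0" --pt "1 0 1.1 -19 0" --pt "1 0 1.1 -19 0" --pt "1 0 1.1 -19 0" --pt "1 0 1.1 -19 0" --pt "1 0 1.1 -19 0" --pt "1 0 1.1 -19 0" --pt "1 0 1.1 -19 0" --pt "1 0 1.1 -19 0" --pt "1 0 1.1 -19 0" --squeeze 20

```text
time_s: 4.65
ee_pos: [0.423, 0.1657, 0.2149]
eef_rot: [3.141, -0.0, 1.571]
force: [-1.7, -0.4, 6.2]
grip_width: 0.065
grip_force: 20.0
```

Emit:
servo_tool --pt "1 0 0 6 0" --pt "1 0 0 12 0" --pt "1 0 0 15 0" --pt "1 15.5 -23.5 15 0" --pt "1 15.5 -23.5 15 0" --pt "1 15.5 -23.5 15 0" --pt "1 15.5 -23.5 15 0" --pt "1 15.5 -23.5 15 0" --pt "1 15.5 -23.5 15 0" --pt "1 15.5 -23.5 15 0" --pt "1 15.5 -23.5 15 0" --pt "1 15.5 -23.5 15 0"

```text
time_s: 6.15
ee_pos: [0.5778, -0.0686, 0.3649]
eef_rot: [3.141, 0.0, 1.572]
force: [1.0, 0.1, -1.6]
grip_width: 0.0647
grip_force: 20.0
```

```bash
python3 - <<'E'
from h import *
c=cam('wrist'); save(c,'pics/w2.png'); print(c['obs']['ee_pos'])
for e,a in blobs(c,(0,90,60),(18,255,255),2000): print(np.round(e[0],1),np.round(e[1],1),np.round(onz(c,*e[0],.01),4))
E
```

```text
[ 0.5777574  -0.06863655  0.3648816 ]
[253.7 244.8] [56.4 61. ] [ 0.5792 -0.1592  0.01  ]
[44.5 58.5] [49.9 60.5] [0.3512 0.0611 0.01  ]
[257.4 102.5] [157.9 164.2] [0.5831 0.0155 0.01  ]
```

View pics/w2.png

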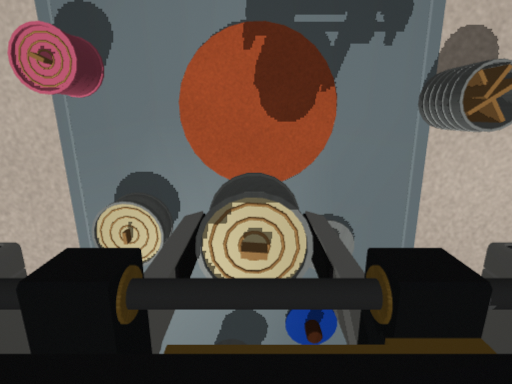

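The wrist view shows the disc ellipse centred at (257,102) and the held candle at (254,245). The three cameras agree on a disc centre near (0.580, 0.0105) once I allow for the perspective bias of the ellipse centre and for the rim. I'll place the candle there.

Emit:
servo_tool --pt "1 0.2 7.9 0 0" --pt "1 0.2 7.9 0 0" --pt "1 0.2 7.9 -5 0" --pt "1 0.2 7.9 -10 0" --pt "1 0.2 7.9 -12.5 0" --pt "1 0.2 7.9 -13.5 0" --pt "1 0.2 7.9 -13.9 0" --pt "1 0.2 7.9 -13.9 0" --pt "1 0.2 7.9 -13.9 0" --pt "1 0.2 7.9 -13.9 0"

```text
time_s: 7.45
ee_pos: [0.58, 0.0097, 0.2263]
eef_rot: [3.141, 0.0, 1.571]
force: [-0.5, -0.1, -2.0]
grip_width: 0.0647
grip_force: 20.0
```

Emit:
servo_tool --pt "1 0 0 -0.1 0" --pt "0 0 0 -0.1 0" --pt "0 0 0 -0.1 0" --pt "0 0 0 -0.1 0" --pt "0 0 0 -0.1 0" --pt "0 0 0 5 0" --pt "0 0 0 10 0" --pt "0 0 0 15 0" --pt "0 0 0 20 0" --pt "0 -2 24 20 0" --pt "0 -2 24 20 0" --pt "0 -2 24 20 0" --pt "0 -2 24 20 0" --pt "0 -2 24 20 0" --pt "0 -2 24 20 0" --pt "0 -2 24 20 0" --pt "0 -2 24 20 0"

```text
time_s: 9.57
ee_pos: [0.5602, 0.2487, 0.4258]
eef_rot: [3.141, -0.0, 1.57]
force: [-0.0, -0.0, -0.9]
grip_width: 0.0942
grip_force: 0.0
```

```bash
python3 - <<'E'
from h import *
c=cam('wrist'); save(c,'pics/w3.png'); print(c['obs']['ee_pos'],c['obs']['eef_rot'])
for n in('top','side'):
  c=cam(n)
  if n=='top': save(c,'pics/top3.png')
  for e,a in blobs(c,(0,90,60),(18,255,255),1500): print(n,'disc',np.round(e[0],1),np.round(e[1],1),np.round(onz(c,*e[0],.01),4))
  for e,a in blobs(c,(15,40,150),(32,180,255),100): 
    p=onz(c,*e[0],.06)
    if abs(p[0]-.58)<.1 and abs(p[1])<.1: print(n,'wax',np.round(e[0],1),np.round(p,4))
E
```

```text
[0.56021176 0.24873281 0.42581151] [ 3.14140213e+00 -1.69429551e-05  1.56998251e+00]
top disc [242.9 177.6] [63.3 65. ] [0.5784 0.0106 0.01  ]
top disc [ 58.  102.9] [ 82.3 105.2] [0.7975 0.5381 0.01  ]
top disc [457.1 103.6] [145.8 161.9] [ 0.7916 -0.5947  0.01  ]
top wax [242.4 173.3] [0.5789 0.0108 0.06  ]
side disc [493.7 325.8] [45.4 49.8] [ 0.9639 -0.3198  0.01  ]
side disc [283.3 199.7] [57.7 71. ] [ 0.5803 -0.0007  0.01  ]
side disc [330.7  78.2] [ 40.3 101.7] [0.7854 0.5233 0.01  ]
side disc [438.5 131.2] [ 62.5 267.1] [1.0599 0.2428 0.01  ]
side disc [199.6  17.6] [56.5 90.8] [0.3011 0.9861 0.01  ]
side wax [283.8 184.1] [0.579 0.008 0.06 ]
```

View pics/w3.png

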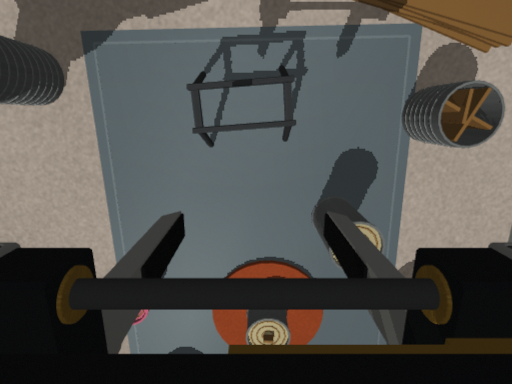

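The wrist view shows the upright stand with rail ends at about (193,130), (297,123), (187,88) and (294,79). The candle is centred on the disc. I'll compute the stand pose and check it against the given sizes.

```bash
python3 - <<'E'
from h import *
c=cam('wrist'); im=c['image']; g=im[55:155,170:320].max(2)
m=(g<52).astype(np.uint8); m=cv2.morphologyEx(m,cv2.MORPH_OPEN,np.ones((3,3)))
big=cv2.resize(np.hstack([im[55:155,170:320],cv2.merge([m*255]*3)]),None,fx=2.6,fy=4,interpolation=cv2.INTER_CUBIC)
big=cv2.resize(im[55:155,170:320],None,fx=5,fy=5,interpolation=cv2.INTER_CUBIC); cv2.imwrite('pics/stand.png',big[:,:,::-1])
P=[onz(c,*p,.1)[:2] for p in((193,130),(297,123),(187,88),(294,79))]
print(np.round(P,4)); P=np.array(P); print(P.mean(0),np.linalg.norm(P[1]-P[0]),np.linalg.norm(P[3]-P[2]),np.linalg.norm(P[2]-P[0]),np.linalg.norm(P[3]-P[1]),np.degrees(np.arctan2(*(P[1]-P[0])[::-1])),np.degrees(np.arctan2(*(P[3]-P[2])[::-1])))
E
```

```text
[[0.4973 0.3043]
 [0.6066 0.3115]
 [0.4934 0.3463]
 [0.602  0.3549]]
[0.54984344 0.32925419] 0.10957138758644959 0.10891891129009053 0.042138599860127496 0.0436188277684123 3.7550834474921095 4.522363803572938
```

View pics/stand.png

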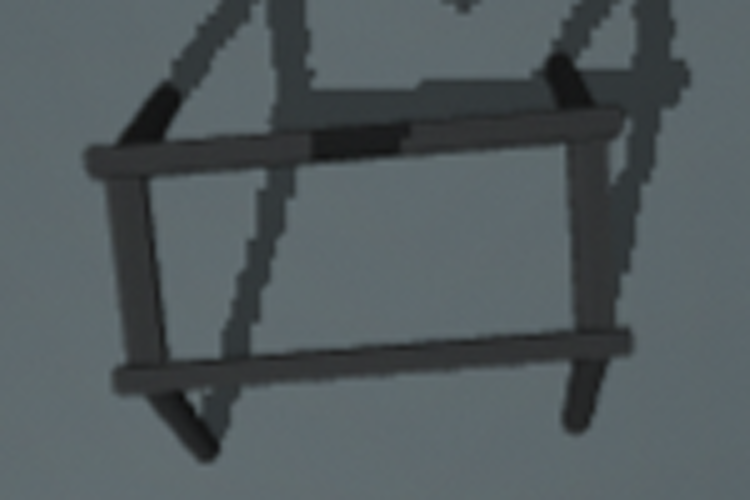

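The rail length of 109 mm and spacing of 43 mm match the given sizes. The stand centre is (0.5495, 0.3295) with yaw about 4.2°. Next I grasp across the rails.

Emit:
servo_tool --pt "0 -1.1 8.1 0 10" --pt "0 -1.1 8.1 0 20" --pt "0 -1.1 8.1 0 30" --pt "0 -1.1 8.1 0 40" --pt "0 -1.1 8.1 0 50" --pt "0 -1.1 8.1 0 60" --pt "0 -1.1 8.1 0 70" --pt "0 -1.1 8.1 0 80" --pt "0 -1.1 8.1 0 90" --pt "0 -1.1 8.1 0 94.2" --pt "0 -1.1 8.1 -5 94.2" --pt "0 -1.1 8.1 -10 94.2" --pt "0 -1.1 8.1 -14 94.2" --pt "0 -1.1 8.1 -15.1 94.2" --pt "0 -1.1 8.1 -15.1 94.2" --pt "0 -1.1 8.1 -15.1 94.2" --pt "0 -1.1 8.1 -15.1 94.2"

```text
time_s: 11.9
ee_pos: [0.5491, 0.3308, 0.2761]
eef_rot: [3.141, 0.002, -3.068]
force: [-0.1, 0.1, 0.4]
grip_width: 0.0941
grip_force: 0.0
```

Emit:
servo_tool --pt "1 0 0 0 0" --pt "1 0 0 0 0" --pt "1 0 0 0 0" --pt "1 0 0 0 0" --pt "1 0 0 0 0" --pt "1 0 0 0 0" --pt "1 0 0 0 0" --pt "1 0 0 0 0" --pt "1 0 0 3 0" --pt "1 0 0 3 0" --squeeze 30

```text
time_s: 13.15
ee_pos: [0.5492, 0.3308, 0.3063]
eef_rot: [3.14, 0.003, -3.068]
force: [0.4, 0.3, -2.9]
grip_width: 0.0497
grip_force: 30.0
```

Emit:
servo_tool --pt "1 0 0 5 0" --pt "1 0 0 10 0" --pt "1 0 0 12 0" --pt "1 3.1 -32 12 0" --pt "1 3.1 -32 12 0" --pt "1 3.1 -32 12 0" --pt "1 3.1 -32 12 0" --pt "1 3.1 -32 12 0" --pt "1 3.1 -32 12 0" --pt "1 3.1 -32 12 0" --pt "1 3.1 -32 12 0" --pt "1 3.1 -32 12 0" --pt "1 3.1 -32 12 0"

```text
time_s: 14.78
ee_pos: [0.5799, 0.0115, 0.4246]
eef_rot: [3.142, -0.0, -3.067]
force: [-0.3, 0.3, -2.3]
grip_width: 0.0496
grip_force: 30.0
```

```bash
python3 - <<'E'
from h import *
c=cam('side'); w=cam('wrist')
print(c['obs']['ee_pos'])
a=c['image'][60:260,180:380]; b=w['image']
cv2.imwrite('pics/hold.png',np.hstack([cv2.resize(a,(400,400),interpolation=cv2.INTER_CUBIC),cv2.resize(b,(400,300)).copy() if 0 else np.vstack([cv2.resize(b,(400,300)),np.zeros((100,400,3),np.uint8)])])[:,:,::-1])
E
```

```text
[0.57991633 0.01148638 0.4245961 ]
```

View pics/hold.png

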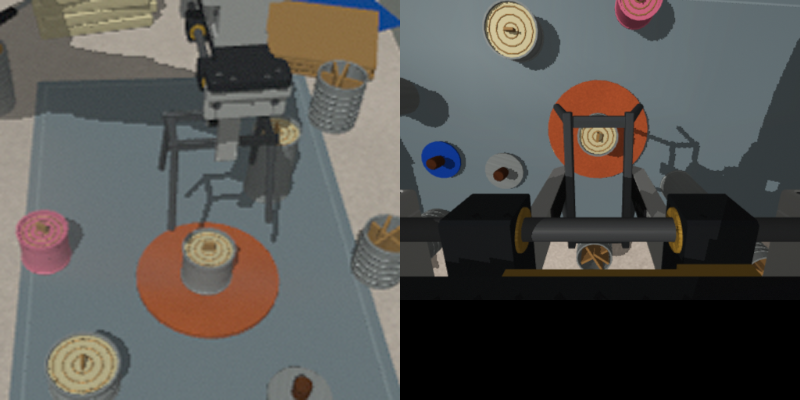

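The side crop on the left shows the stand held level above the candle. The wrist view on the right shows the candle between the rails at (598,135). I'll lower it now.

Emit:
servo_tool --pt "1 0 -0.1 -5 0" --pt "1 0 -0.1 -10 0" --pt "1 0 -0.1 -12 0" --pt "1 0 -0.1 -13 0" --pt "1 0 -0.1 -13.5 0" --pt "1 0 -0.1 -13.8 0" --pt "1 0 -0.1 -13.8 0" --pt "1 0 -0.1 -13.9 0" --pt "1 0 -0.1 -13.9 0" --pt "1 0 -0.1 -13.9 0"

```text
time_s: 16.12
ee_pos: [0.58, 0.0097, 0.2858]
eef_rot: [-3.142, 0.0, -3.068]
force: [0.2, 0.9, -2.7]
grip_width: 0.0495
grip_force: 30.0
```

Emit:
servo_tool --pt "1 0 0 -0.1 0" --pt "1 0 0 -0.1 0" --pt "1 0 0 -0.1 0"

```text
time_s: 16.5
ee_pos: [0.58, 0.0097, 0.2847]
eef_rot: [-3.142, 0.0, -3.068]
force: [0.4, 0.1, -0.7]
grip_width: 0.0502
grip_force: 30.0
```

Emit:
servo_tool --pt "0 0 0 0 0" --pt "0 0 0 0 0" --pt "0 0 0 0 0" --pt "0 0 0 0 0" --pt "0 0 0 5 0" --pt "0 0 0 10 0" --pt "0 0 0 15 0" --pt "0 -2 -24 15 -10" --pt "0 -2 -24 15 -20" --pt "0 -2 -24 15 -30" --pt "0 -2 -24 15 -40" --pt "0 -2 -24 15 -50" --pt "0 -2 -24 15 -60" --pt "0 -2 -24 15 -70" --pt "0 -2 -24 15 -80" --pt "0 -2 -24 15 -90" --pt "0 -2 -24 15 -94.2" --pt "0 -2 -24 15 -94.2" --pt "0 -2 -24 15 -94.2"

```text
time_s: 18.88
ee_pos: [0.5599, -0.2303, 0.4346]
eef_rot: [-3.142, -0.0, 1.573]
force: [-0.7, 0.5, 0.5]
grip_width: 0.0939
grip_force: 0.0
```

```bash
python3 - <<'E'
from h import *
w=cam('wrist'); print(w['obs']['ee_pos'],w['obs']['eef_rot'])
t=cam('top'); s=cam('side')
save(w,'pics/w4.png'); save(t,'pics/t4.png'); save(s,'pics/s4.png')
L=cv2.resize(t['image'][130:220,190:420],(800,313),interpolation=cv2.INTER_CUBIC)
R=np.hstack([cv2.resize(w['image'],(380,285)),cv2.resize(s['image'][120:384,150:450],(420,285)[:2],interpolation=cv2.INTER_CUBIC)])
cv2.imwrite('pics/c4.png',np.vstack([L,R])[:,:,::-1]); 
E
```

```text
[ 0.55993717 -0.23027492  0.43463325] [-3.14150458e+00 -2.99514516e-05  1.57317368e+00]
```

View pics/c4.png

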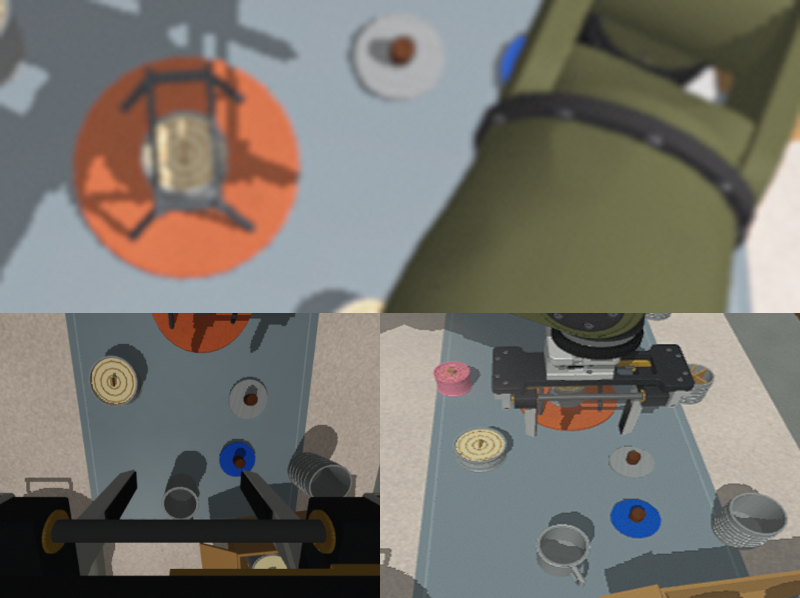

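The stand has all four feet on the disc with the candle inside (top crop). The mug and the lids lie ahead. I'll move so the wrist camera sees the mug clearly.

Emit:
servo_tool --pt "0 -4 -17 0 0" --pt "0 -4 -17 0 0" --pt "0 -4 -17 0 0" --pt "0 -4 -17 0 0" --pt "0 -4 -17 0 0" --pt "0 -4 -17 0 0"

```text
time_s: 19.77
ee_pos: [0.5204, -0.3992, 0.4349]
eef_rot: [3.141, 0.0, 1.573]
force: [0.4, 0.8, 0.1]
grip_width: 0.0941
grip_force: 0.0
```

```bash
python3 - <<'E'
from h import *
w=cam('wrist'); print(w['obs']['ee_pos'],w['obs']['eef_rot']); save(w,'pics/w5.png')
np.save('w5.npy',w,allow_pickle=True)
E
```

```text
[ 0.52043796 -0.39921794  0.43489341] [3.14139716e+00 5.58230775e-05 1.57295815e+00]
```

View pics/w5.png

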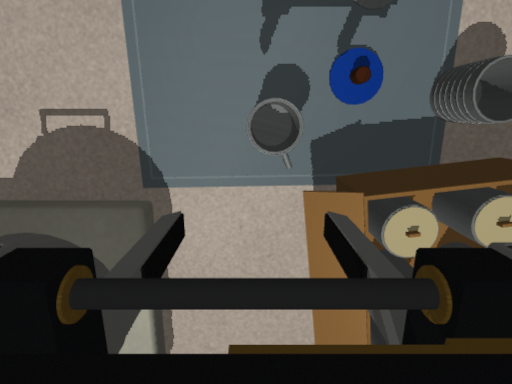

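The mug's rim is centred at about (275,126), with the handle pointing to (289,164), which is 20° off world −y towards +x. The blue lid at (357,75) is clear of the planned grasp.

```bash
python3 - <<'E'
from h import *
w=np.load('w5.npy',allow_pickle=True).item()
g=cv2.cvtColor(w['image'],cv2.COLOR_RGB2GRAY)[85:170,235:315]
h=cv2.HoughCircles(cv2.resize(g,None,fx=4,fy=4,interpolation=cv2.INTER_CUBIC),cv2.HOUGH_GRADIENT,1.5,60,param1=150,param2=30,minRadius=85,maxRadius=120)
print(None if h is None else h[0][:4]/4+[235,85,0])
c=onz(w,275,126,.072);print(c,[np.linalg.norm(onz(w,275+d,126,.072)-c) for d in(26,27)])
print(onz(w,289.5,165,.05)-onz(w,275,126,.06))
t=cv2.imread('pics/top0.png'); 
c=cam('top'); print('top-based',onz(c,378,185.5,.072)); c=cam('side'); print('side-based',onz(c,283,332,.072))
E
```

```text
None
[ 0.54661743 -0.34136024  0.072     ] [np.float64(0.030625668979042977), np.float64(0.03180355367944538)]
[ 0.020533   -0.04980282 -0.01      ]
top-based [ 0.54311233 -0.33859608  0.072     ]
side-based [ 0.54904335 -0.33882631  0.072     ]
```

Emit:
servo_tool --pt "0 2.6 5.9 -3 10" --pt "0 2.6 5.9 -8 20" --pt "0 2.6 5.9 -8 21.5" --pt "0 2.6 5.9 -13 21.5" --pt "0 2.6 5.9 -18 21.5" --pt "0 2.6 5.9 -20.7 21.5" --pt "0 2.6 5.9 -20.7 21.5" --pt "0 2.6 5.9 -20.7 21.5" --pt "1 2.6 5.9 -20.7 21.5" --pt "1 2.6 5.9 -20.7 21.5" --pt "1 2.6 5.9 -20.7 21.5" --pt "1 2.6 5.9 -20.7 21.5" --pt "1 2.6 5.9 -20.7 21.5" --pt "1 2.6 5.9 -20.7 21.5" --pt "1 2.6 5.9 -20.7 21.5" --pt "1 2.6 5.9 -17 21.5" --pt "1 2.6 5.9 -13 21.5" --pt "1 2.6 5.9 -13 21.5" --squeeze 20

```text
time_s: 22.18
ee_pos: [0.5462, -0.3414, 0.3074]
eef_rot: [3.139, 0.004, 1.947]
force: [0.9, -0.7, -2.2]
grip_width: 0.0625
grip_force: 20.0
```

Emit:
servo_tool --pt "1 0 0 6 0" --pt "1 0 0 10 0" --pt "1 3.4 23 10 -10" --pt "1 3.4 23 10 -20" --pt "1 3.4 23 10 -21.5" --pt "1 3.4 23 10 -21.5" --pt "1 3.4 23 10 -21.5" --pt "1 3.4 23 10 -21.5" --pt "1 3.4 23 10 -21.5" --pt "1 3.4 23 10 -21.5"

```text
time_s: 23.42
ee_pos: [0.5799, -0.1122, 0.4044]
eef_rot: [-3.141, -0.0, 1.57]
force: [0.3, -0.5, -1.9]
grip_width: 0.0624
grip_force: 20.0
```

```bash
python3 - <<'E'
from h import *
w=cam('wrist'); s=cam('side'); print(w['obs']['ee_pos'],w['obs']['eef_rot'])
np.save('w6.npy',w,allow_pickle=True)
a=cv2.resize(s['image'][80:280,200:350],(287,384),interpolation=cv2.INTER_CUBIC)
cv2.imwrite('pics/w6.png',np.hstack([w['image'],a])[:,:,::-1])
t=cam('top')
for v in(150.7,188.4): print(onz(t,242.5,v,.107))
E
```

```text
[ 0.57986207 -0.11221622  0.40436027] [-3.14126192e+00 -5.26001500e-05  1.57008948e+00]
[0.62662231 0.00937772 0.107     ]
[0.52931304 0.0090958  0.107     ]
```

View pics/w6.png

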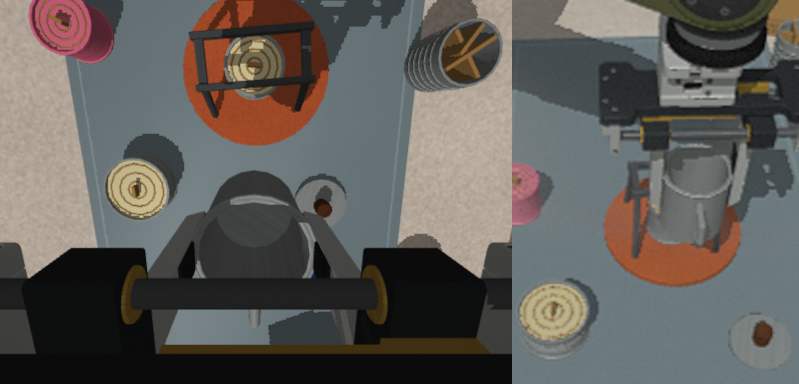

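The mug is held upright, its rim spanning columns 193–313 with the far edge at row 195, and the handle points to −y. The stand's rail ends are at (195,92), (312,84), (191,35) and (312,27).

```bash
python3 - <<'E'
from h import *
w=np.load('w6.npy',allow_pickle=True).item()
z=w['obs']['ee_pos'][2]-.156
for v in(195,198): p=onz(w,253,v,z); print('mug centre',p-[0,.032,0],'TCP',w['obs']['ee_pos'][:2])
print(onz(w,193,240,z),onz(w,313,240,z))
P=np.array([onz(w,*p,.11)[:2] for p in((195,92),(312,84),(191,35),(312,27))]);print(P.round(4),P.mean(0))
im=w['image'][185:300,185:320]
print(cv2.cvtColor(w['image'],cv2.COLOR_RGB2GRAY)[160:215:2,253])
E
```

```text
mug centre [ 0.58079538 -0.11207189  0.24836027] TCP [ 0.57986207 -0.11221622]
mug centre [ 0.58079302 -0.11362295  0.24836027] TCP [ 0.57986207 -0.11221622]
[ 0.54972475 -0.10423998  0.24836027] [ 0.6117816  -0.10426888  0.24836027]
[[ 0.5273 -0.0213]
 [ 0.6341 -0.0144]
 [ 0.5262  0.0262]
 [ 0.6318  0.0324]] [0.57983276 0.00571681]
[122 121 121 122 122  80  53  52  52  53  53  53  53  52  53  52  53  83
 129 120 133 103  67  69  65  66  67  63]
```

Emit:
servo_tool --pt "1 -0.1 12.2 0 0" --pt "1 -0.1 12.2 0 0" --pt "1 -0.1 12.2 0 0" --pt "1 -0.1 12.2 -3 0" --pt "1 -0.1 12.2 -5 0" --pt "1 -0.1 12.2 -6 0" --pt "1 -0.1 12.2 -6.5 0" --pt "1 -0.1 12.2 -6.5 0" --pt "1 -0.1 12.2 -6.6 0" --pt "1 -0.1 12.2 -6.6 0" --pt "1 -0.1 12.2 -6.6 0"

```text
time_s: 24.95
ee_pos: [0.579, 0.0107, 0.3389]
eef_rot: [3.141, 0.0, 1.571]
force: [0.1, 0.1, -1.8]
grip_width: 0.062
grip_force: 20.0
```

Emit:
servo_tool --pt "1 0 -0.1 -0.1 0" --pt "1 0 -0.1 -0.1 0" --pt "1 0 -0.1 -0.1 0"

```text
time_s: 25.32
ee_pos: [0.579, 0.0097, 0.3377]
eef_rot: [3.141, 0.0, 1.571]
force: [-0.3, 0.8, -0.3]
grip_width: 0.0625
grip_force: 20.0
```

Emit:
servo_tool --pt "0 0 0 0 0" --pt "0 0 0 0 0" --pt "0 0 0 0 0" --pt "0 0 0 0 0" --pt "0 0 0 5 0" --pt "0 0 0 10 0" --pt "0 0 0 11 0" --pt "0 5 -21 9 0" --pt "0 5 -21 9 0" --pt "0 5 -21 9 0" --pt "0 5 -21 9 0" --pt "0 5 -21 9 0" --pt "0 5 -21 9 0" --pt "0 5 -21 9 0"

```text
time_s: 27.08
ee_pos: [0.629, -0.199, 0.4279]
eef_rot: [3.141, 0.0, 1.573]
force: [-0.1, 0.4, -0.2]
grip_width: 0.0941
grip_force: 0.0
```

```bash
python3 - <<'E'
from h import *
w=cam('wrist'); s=cam('side'); t=cam('top'); print(w['obs']['ee_pos'],w['obs']['eef_rot'])
np.save('w7.npy',w,allow_pickle=True)
cv2.imwrite('pics/w7.png',np.hstack([w['image'],np.vstack([cv2.resize(s['image'][110:240,220:350],(288,192),interpolation=cv2.INTER_CUBIC),cv2.resize(t['image'][120:216,215:359],(288,192),interpolation=cv2.INTER_CUBIC)])])[:,:,::-1])
for c,n in((w,'w'),(s,'s'),(t,'t')):
  for e,a in blobs(c,(0,80,15),(14,255,125),20):
    p=onz(c,*e[0],.023)
    if .5<p[0]<.8 and -.35<p[1]<-.05: print(n,np.round(e[0],1),np.round(e[1],1),a,p.round(4))
E
```

```text
[ 0.62895832 -0.19903445  0.42789128] [3.14136227e+00 3.89353404e-05 1.57280067e+00]
w [273.4 222.5] [13.2 16.8] 158.0 [ 0.6587 -0.2787  0.023 ]
w [285.4 140.6] [15.  15.8] 171.5 [ 0.6725 -0.1618  0.023 ]
s [333.5 306.5] [10.1 12.2] 86.0 [ 0.6566 -0.2782  0.023 ]
s [330.5 253.7] [ 9.  11.7] 72.5 [ 0.6697 -0.1618  0.023 ]
```

View pics/w7.png

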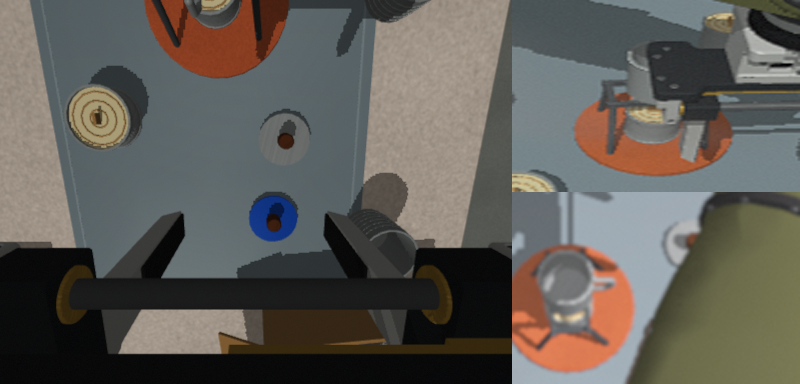

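The mug stands upright on the middle of the stand (right crops). In the wrist view the grey lid has its knob at (285,141), which gives (0.671, −0.162). The blue look-alike is at (273,222). I'll grip the grey lid's knob above its flange.

Emit:
servo_tool --pt "0 4.2 3.7 -4 0" --pt "0 4.2 3.7 -9 0" --pt "0 4.2 3.7 -14 0" --pt "0 4.2 3.7 -19 0" --pt "0 4.2 3.7 -21 0" --pt "0 4.2 3.7 -21.5 0" --pt "0 4.2 3.7 -21.5 0" --pt "0 4.2 3.7 -21.5 0" --pt "1 4.2 3.7 -21.5 0" --pt "1 4.2 3.7 -21.5 0" --pt "1 4.2 3.7 -21.5 0" --pt "1 4.2 3.7 -21.5 0" --pt "1 4.2 3.7 -21.5 0" --pt "1 4.2 3.7 -21.5 0" --pt "1 4.2 3.7 -21.5 0" --pt "1 4.2 3.7 -21.5 0" --pt "1 4.2 3.7 -21.5 0" --pt "1 4.2 3.7 -21.5 0" --pt "1 4.2 3.7 -21.5 0" --pt "1 4.2 3.7 -21.5 0" --squeeze 20

```text
time_s: 29.72
ee_pos: [0.6709, -0.1633, 0.2127]
eef_rot: [-3.142, 0.0, 1.571]
force: [-0.3, -0.6, 0.1]
grip_width: 0.0202
grip_force: 20.0
```

Emit:
servo_tool --pt "1 0 0 6 0" --pt "1 0 0 12 0" --pt "1 0 0 18 0" --pt "1 0 0 22 0" --pt "1 -9.1 17.1 22 0" --pt "1 -9.1 17.1 22 0" --pt "1 -9.1 17.1 22 0" --pt "1 -9.1 17.1 22 0" --pt "1 -9.1 17.1 22 0" --pt "1 -9.1 17.1 22 0" --pt "1 -9.1 17.1 20 0" --pt "1 -9.1 17.1 18.5 0" --pt "1 -9.1 17.1 18 0" --pt "1 -9.1 17.1 17.8 0" --pt "1 -9.1 17.1 17.7 0" --pt "1 -9.1 17.1 17.7 0" --pt "1 -9.1 17.1 17.7 0"

```text
time_s: 31.85
ee_pos: [0.5799, 0.0077, 0.3899]
eef_rot: [3.141, 0.0, 1.571]
force: [0.3, -0.3, -1.0]
grip_width: 0.0201
grip_force: 20.0
```

Emit:
servo_tool --pt "1 0 0 -0.1 0" --pt "1 0 0 -0.1 0" --pt "1 0 0 -0.1 0"

```text
time_s: 32.22
ee_pos: [0.5799, 0.0077, 0.3887]
eef_rot: [-3.142, -0.0, 1.571]
force: [0.9, -0.8, -0.2]
grip_width: 0.0201
grip_force: 20.0
```

Emit:
servo_tool --pt "0 0 0 0 0" --pt "0 0 0 0 0" --pt "0 0 0 0 0" --pt "0 0 0 0 0" --pt "0 0 0 0 0" --pt "0 0 0 0 0" --pt "0 0 0 5 0" --pt "0 0 0 8 0" --pt "0 -5 -25 8 0" --pt "0 -5 -25 8 0" --pt "0 -5 -25 8 0" --pt "0 -5 -25 8 0" --pt "0 -5 -25 8 0" --pt "0 -5 -25 8 0" --pt "0 -5 -25 8 0"

```text
time_s: 34.1
ee_pos: [0.5303, -0.241, 0.4688]
eef_rot: [3.141, -0.0, 1.573]
force: [-0.8, -0.1, -0.0]
grip_width: 0.0943
grip_force: 0.0
```

```bash
python3 - <<'E'
from h import *
s=cam('side'); t=cam('top'); w=cam('wrist')
cv2.imwrite('pics/f.png',np.hstack([cv2.resize(t['image'][120:220,200:300],(400,400),interpolation=cv2.INTER_CUBIC),cv2.resize(s['image'][120:240,220:340],(400,400),interpolation=cv2.INTER_CUBIC)])[:,:,::-1])
for c,n in((w,'w'),(s,'s'),(t,'t')):
  for e,a in blobs(c,(0,80,15),(14,255,125),15):
    p=onz(c,*e[0],.199)
    if .5<p[0]<.66 and -.08<p[1]<.1: print(n,np.round(e[0],1),np.round(e[1],1),a,p.round(4))
print(w['obs']['force'],w['obs']['ee_pos'])
E
```

```text
w [292.7 -23.9] [130.8 148.9] 738.5 [ 0.5609 -0.0681  0.199 ]
t [241.  159.6] [7.1 8.9] 43.0 [0.5787 0.0103 0.199 ]
[-0.4170176  -0.02311     0.02216492] [ 0.53033317 -0.24111255  0.46877252]
```

View pics/f.png

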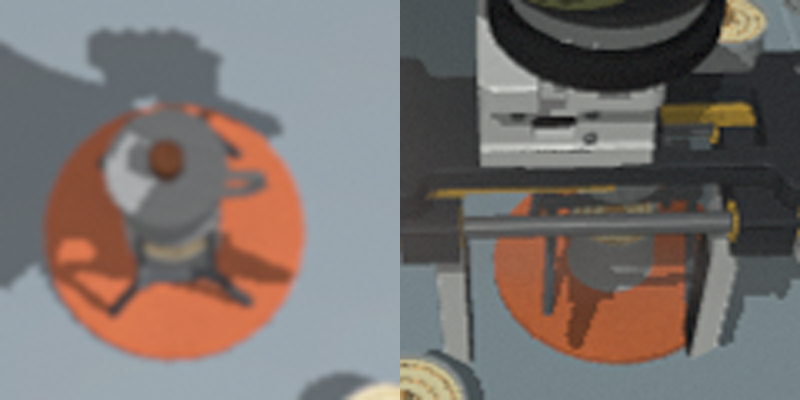

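The top view shows the lid centred on the mug with its knob at (165,158). The gripper blocks the side view, so I'll move away for a last look.

Emit:
servo_tool --pt "0 -18 -22 0 0" --pt "0 -18 -22 0 0" --pt "0 -18 -22 0 0" --pt "0 -18 -22 0 0" --pt "0 -18 -22 0 0" --pt "0 -18 -22 0 0" --pt "0 -18 -22 0 0"

```text
time_s: 35.12
ee_pos: [0.3506, -0.4616, 0.4687]
eef_rot: [3.141, -0.0, 1.572]
force: [0.2, 1.1, 0.1]
grip_width: 0.0939
grip_force: 0.0
```

```bash
python3 - <<'E'
from h import *
s=cam('side')
cv2.imwrite('pics/f2.png',cv2.resize(s['image'][90:250,200:360],(600,600),interpolation=cv2.INTER_CUBIC)[:,:,::-1])
for e,a in blobs(s,(0,80,15),(14,255,125),15):
    p=onz(s,*e[0],.199)
    if .5<p[0]<.66 and -.08<p[1]<.1: print(np.round(e[0],1),np.round(e[1],1),a,p.round(4))
E
```

```text
[288.4 141. ] [ 9.4 13.3] 83.5 [0.5794 0.0083 0.199 ]
```

View pics/f2.png

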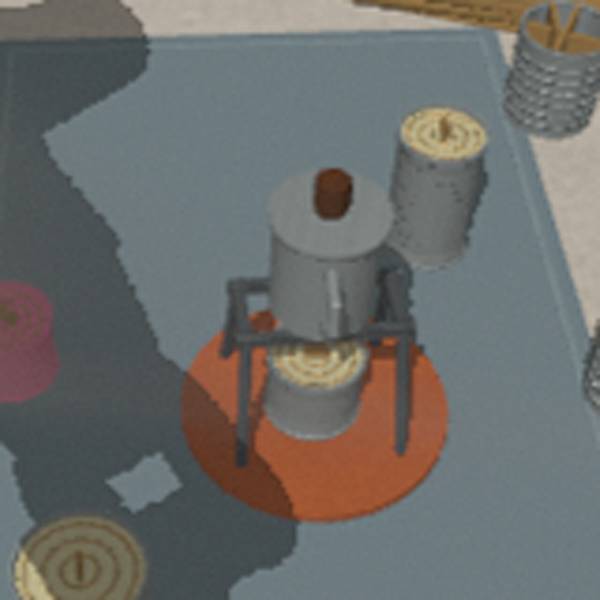

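The side view shows the full stack: lid level with its knob at (333,193), mug upright on the stand, the stand's feet on the disc, and the candle centred beneath. The knob triangulates to (0.579, 0.008–0.010) at its seated height.

```bash
python3 -c "
from station import ctrl
print(ctrl.hand_in())"
```

```text
the job is handed in; nothing more can be done
None
```

The boil test is set up on the disc in the order asked (candle, stand, mug, seated lid), the tall and wide candles were left alone, and I handed the job in at about 35 s of the 128 s allowed.

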